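Third hand at the peg-rail jig

TASK

Clear the screwing jig by sorting what lies on it: the wooden spoon goes into the oblong utensil tray and the cabinet knob into the round hardware tin. Then slide the peg rail flat along the jig's bed, squarely against the sprung stop, and press until the stop's pointer stands between the two gauge lines, about 11 N, never ramming the stop to the end of its travel. Finish while still holding it pressed there, steady, so that I can drive the screws; leave the other kitchen things where they are.

Things in the scene. Friction and masses are not known exactly. Their poses are not given: they have to be found in the camera images.
- jig: fixed plywood jig. Bed 280 mm (x) by 260 mm (y), 12 mm thick; origin at the centre of its underside, on the worktop. x points from the open near edge to the sprung stop: the pressing direction. At the far end a wooden housing, 26 x 160 mm, near face at x = +114 mm, top 58 mm above the worktop, with two black gauge lines across its top at x = 122 and 132 mm
- stop (a joint): travel of the sprung stop (m), 0 at rest, growing as it is pushed along the jig's +x; spring 1000 N/m, no preload (10 mm is 10 N), end of travel 0.024. The tip of its pointer, over the housing's top, is at the first gauge line at 0.006 and at the second at 0.016; 0.011 is the middle
- stop_face (a point): centre of the stop plate's flat near face (it moves with the stop); at rest at x = 75 mm, y = 0 in the jig and 33 mm above the worktop. The steel plate is 140 mm wide (jig y), 36 mm high, from 3 to 39 mm above the bed, 12 mm thick
- rail: ash peg rail, loose, flat on the bed's near end, pegs up: board 50 mm (x) by 180 mm (y) by 22 mm high, 0.25 kg; origin at the centre of its underside. Three pegs 12 mm across (heads 18 mm) stand at x = 0, y = -60, 0, +60 mm, tops 58 mm above the underside. Its far long edge (+x) goes against the stop; its near one is free to be pushed
- spoon: short wooden spoon, 132 mm long, 30 g, lying on the bed between rail and stop. Long axis x; origin on its underside 70 mm from the handle's end; handle, 13 mm wide, 12 mm high, from x = -70 to +25 mm; round head, 39 mm across, centred at x = +43 mm. Balance point near the origin
- spoon_tip (a point): the centre of the spoon's head, 43 mm from the spoon's origin, 6 mm above its underside
- knob: steel cabinet knob, turned, standing on its foot on the bed between rail and stop, 34 mm high, 60 g; origin at the centre of its underside. Widest, 34 mm across, from 18 to 28 mm above the underside
- tray: utensil tray: fixed oblong open wooden box, 120 mm (x) by 200 mm (y), 45 mm high, walls and floor 6 mm; origin at the centre of its underside on the worktop
- tin: hardware tin: fixed round open steel tin, 140 mm across, 48 mm high, wall 3 mm, floor 4 mm; origin at the centre of its underside on the worktop
- sugar_pot: white ceramic sugar pot with a hinged flip-top lid, 90 mm across, 92 mm high, loose bystander, to be left alone; origin at the centre of its underside
- wheel_holder: steel pastry wheel holder, base 70 x 100 mm, 81 mm high, loose bystander, to be left alone; origin at the centre of its underside
- mug: cream enamel mug, 80 mm across, 85 mm high, loose bystander, to be left alone; origin at the centre of its underside
- scraper: yellow plastic dough scraper, 110 x 75 mm, 12 mm thick, lying flat, loose bystander, to be left alone; origin at the centre of its underside
- dowel: round ash rolling dowel, 36 mm across, 220 mm long, lying, loose bystander, to be left alone; origin at the centre of its underside
- mill: dark wooden pepper mill, 50 mm across, 108 mm high, loose bystander, to be left alone; origin at the centre of its underside
- egg_cup: white egg cup, 48 mm across, 45 mm high, loose bystander, to be left alone; origin at the centre of its underside

How it is judged (in metres and radians):
On the way, in this order (a step that is already met when the one before it is completed fails the run):
1. the spoon lies in the tray and the knob in the tin, both let go (x of spoon in the frame of tray between -0.06 and 0.06 m and y of spoon in the frame of tray between -0.1 and 0.1 m and x of spoon_tip in the frame of tray between -0.06 and 0.06 m and y of spoon_tip in the frame of tray between -0.1 and 0.1 m and height (world z) of spoon below 0.035 m and height (world z) of each of spoon_tip, knob below 0.045 m and horizontal distance between knob and tin below 0.068 m and linear speed of each of spoon, knob below 0.03 m/s and contact force between the fingers and spoon below 0.1 N and contact force between the fingers and knob below 0.1 N), for 0.2 s.
2. the rail is pressed squarely against the stop, pointer between the gauge lines, steadily for one and a half seconds (contact force between rail and stop between 5.5 and 16.5 N and value of joint stop between 0.0055 and 0.0165 m and angle between rail's own z axis and vertical below 0.06 rad and angle between the x axis of rail and the x axis of jig, either way round below 0.07 rad and y of rail in the frame of jig between -0.05 and 0.05 m and z of rail in the frame of jig between 0.006 and 0.018 m and linear speed of rail below 0.02 m/s and contact force between any of the fingers, the arm and rail above 3 N), for 1.5 s.
At the end, for the whole second after the job is handed in: Still pressing: rail flat (0.06 rad), square to the stop (0.07 rad), within 50 mm of the jig's centre line, bearing on the stop with 5.5 to 16.5 N (travel 5.5 to 16.5 mm, pointer between the lines); spoon in the tray, knob in the tin, let go and at rest (all of step 1 and all of step 2); the arm keeps its last pose, push and grip.
It fails at once if the stop is rammed to the end of its travel (value of joint stop above 0.0225 m).
It fails at once if another kitchen thing is disturbed (distance of any of sugar_pot, wheel_holder, mug, scraper, dowel, mill, egg_cup from where it was at the start of the episode above 0.03 m).
It also fails if it takes over 67 s, if anything falls off the work surface, if the arm or the gripper's body presses on something with over 40 N, if the wrist force passes 120 N, or if a joint passes its speed limit or range.

ROBOT

A 6-joint arm with a two-finger parallel gripper is mounted at the origin on the work surface. World frame = base frame: x ahead of the robot, y to its left, z up, the work surface at z = 0. Lengths are in mm, angles in degrees, forces in N, time in s.
With the tool pointing down it reaches from about 300 to 950 mm from the base axis. Payload 3.1 kg.
Tool frame: the origin (TCP) lies between the finger pads; the fingertips stand 17 mm ahead of it and the grasp point (between the pads) lies 2 mm behind it (ctrl.finger_overhang is the distance from the TCP to the fingertips, in mm); z points along the fingers, y is the line along which they close (so a half turn about z gives the same grasp; the last joint's range is limited). The gripper opens to 85 mm and grips with 20 to 120 N. Pads are 22 mm wide; open, the fingers measure 114 mm over their backs; the gripper's body (76 mm by 85 mm) begins 54 mm behind the grasp point. The pads swing forward as they close: fully open they stand 13 mm farther back than shut.
Start: joints at [64.475, 17.653, 93.61, -0, 68.738, -3.994], TCP at [229.411, 581.38, 248.272] pointing down, gripper open.
Joint ranges: [-175.34, 175.34], [-45.06, 112.39], [2.9, 150.54], [-68.45, 248.45], [3.09, 151.38], [-168.51, 168.51]. Speed limits (degrees/s): [159.86, 159.86, 180, 180, 180, 180].

INTERFACE

Orientations are given as a 3x3 rotation matrix whose columns are the frame's x, y, z axes.
In Python, from plant import sense, vision, ctrl gives the robot as it stands.
- The arm moves only by the tool play_rows, never from a script. Its argument "commands" is a list of rows, each a list of 5 numbers: the finger opening in m, from 0 to 0.0854, then the shift along the tool's x, y, z in m, then the turn about the tool's z in degrees. In form: [[grip, x, y, z, yaw], ...]. A call has 1 to 10 rows; each row shifts and turns the commanded pose from where the row before left it, along the tool's axes as they then stand; what a row does not reach is not made up. A row lasts 1/10 s, in which the tool goes at most 50 mm and 8.59 degrees, less where a joint would pass 70% of its speed; a pose out of reach is approached as far as the arm can. A call with a gripper value outside its range is refused whole. The fingers move at their own pace and stop on an object; the grip force is fixed at half the most. Time passes only in rows, so rows that do not move let the fingers close. It gives the time, the measured TCP pose, the force, the opening and the grip force at its end, in the units of the state.
- sense(): the state, without advancing time (a new reading comes with each control period).
- vision.capture(name): name is "scene" or "top" or "wrist"; returns (picture, depth): 480x640x3 uint8, red, green, blue; 480x640 float32, mm along the optical axis (not along the pixel's ray), 0 where there is no reading.
- vision.camera_params(name): a dict with "fx", "fy", "cx", "cy" (pixels), "k1" (the pictures are not rectified: a ray, as slopes to the right and down, at radius r is drawn at 1 + k1 r^2 times it, then the intrinsics apply), "world_from_camera" (4x4, takes a point from camera to world coordinates); the wrist camera has in their place "T_tool_cam" (4x4, takes a point from camera to tool coordinates, whose origin is the TCP and whose axes are the flange's). Camera axes: x right, y up, looking along -z (the intrinsics and any distortion apply to the point x, -y, -z); pixel columns grow to the right and rows downward; lengths in mm; the calibration is good to about 2 mm. A picture is of the moment at which its call begins: read the wrist's pose just before it. camera_params takes no time and is no camera call.
- ctrl.job_done(): hands the job in; it is judged then, once.
The state is a dict: "time_s": time; "joint_pos": joint angles; "joint_velocities": joint speeds; "tau": joint torques, N m; "eef_pos": TCP position; "orientation": TCP orientation; "wrist_force": force on the tool from outside, world axes, zero at the start; "torque": the same for the moment, N m; "finger_gap": finger opening in mm; "grip_force": force on a finger pad.
Only numpy, scipy, OpenCV 4.12 (cv2) and the standard library are available. Lean on these libraries where they do the work, as an engineer would, in place of code of your own. Each camera call takes 0.05 s, during which the arm holds its last target. There are 200 camera calls.

## Working session

There is one attempt and no reset: what is moved stays moved. The work goes in short steps, Python scripts to look and compute and a tool call to move; the robot and the scene stay as the last step left them, time stands still between calls to the robot, and variables do not carry over. Pictures are saved under pics/ and viewed, at most 13 in all, crops included, and the job is handed in when it is done.

Besides the shell and the picture viewer there is one more tool, called after "Emit:" as name(argument=value, ...), one argument or row to a line, values as JSON. play_rows: Moves the arm, as the interface text tells. Its arguments: {"type":"object","properties":{"commands":{"type":"array"}},"required":["commands"]}

```bash
ls; mkdir -p pics
cat > h.py <<'E'
import numpy as np, cv2
from plant import sense, vision, ctrl
def cap(n,f=None):
    im,d=vision.capture(n)
    if f: cv2.imwrite(f'pics/{f}.png',im[:,:,::-1])
    return im,d
def pose(n):
    p=vision.camera_params(n)
    if 'world_from_camera' in p: return p,np.array(p['world_from_camera'])
    s=sense(); T=np.eye(4); T[:3,:3]=np.array(s['orientation']); T[:3,3]=s['eef_pos']
    return p,T@np.array(p['T_tool_cam'])
def rays(n,uv,P=None):
    p,T=P or pose(n)
    K=np.array([[p['fx'],0,p['cx']],[0,p['fy'],p['cy']],[0,0,1.]])
    q=cv2.undistortPoints(np.array(uv,float).reshape(-1,1,2),K,np.array([p['k1'],0,0,0.])).reshape(-1,2)
    d=np.c_[q[:,0],-q[:,1],-np.ones(len(q))]@T[:3,:3].T
    return T[:3,3],d
def plane(n,uv,z,P=None):
    o,d=rays(n,uv,P); return o+d*((z-o[2])/d[:,2])[:,None]
def cloud(n,dep,P=None):
    v,u=np.mgrid[:480,:640]; o,d=rays(n,np.c_[u.ravel(),v.ravel()],P)
    return (o+d*dep.ravel()[:,None]).reshape(480,640,3)
E
python3 - <<'E'
from h import *
for n in('scene','top'):
    im,d=cap(n,n+'0'); np.savez(n+'0',im=im,d=d)
    p,T=pose(n); print(n,{k:p[k] for k in('fx','cx','cy','k1')},T.round(3).tolist())
s=sense(); print(s['orientation'],s['wrist_force'],s['time_s'],vision.camera_params('wrist')['T_tool_cam'])
E
```

```text
pics
scene {'fx': 520.9928182985893, 'cx': 319.29453370950796, 'cy': 238.58975171732934, 'k1': 0.021098656636864232} [[-0.824, -0.424, 0.375, 1157.617], [0.566, -0.636, 0.524, 662.451], [0.017, 0.644, 0.765, 1145.53], [0.0, 0.0, 0.0, 1.0]]
top {'fx': 544.5378255606399, 'cx': 322.02926285578945, 'cy': 231.7898073784503, 'k1': -0.030388078429912865} [[-0.004, 0.998, -0.062, 516.635], [-1.0, -0.006, -0.017, -112.87], [-0.018, 0.062, 0.998, 1264.621], [0.0, 0.0, 0.0, 1.0]]
[[-9.30226058e-01  3.66985832e-01 -9.38560198e-04]
 [ 3.66987003e-01  9.30223962e-01 -1.98004873e-03]
 [ 1.46421356e-04 -2.18633232e-03 -9.99997599e-01]] [0.21301285 0.39309148 0.43464418] 0.1 [[-4.86432875e-04  9.45283737e-01  3.26249016e-01  8.47349288e+01]
 [ 9.99999440e-01  7.66431855e-04 -7.29697112e-04  2.26278612e-02]
 [-9.39818452e-04  3.26248479e-01 -9.45283580e-01 -1.24037402e+02]
 [ 0.00000000e+00  0.00000000e+00  0.00000000e+00  1.00000000e+00]]
```

View pics/top0.png

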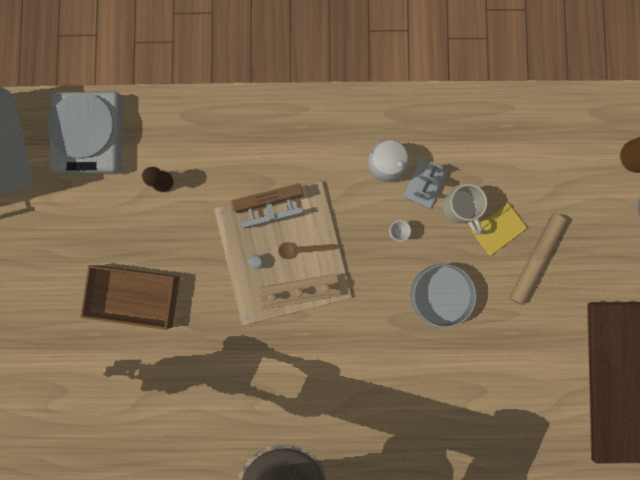

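View pics/scene0.png

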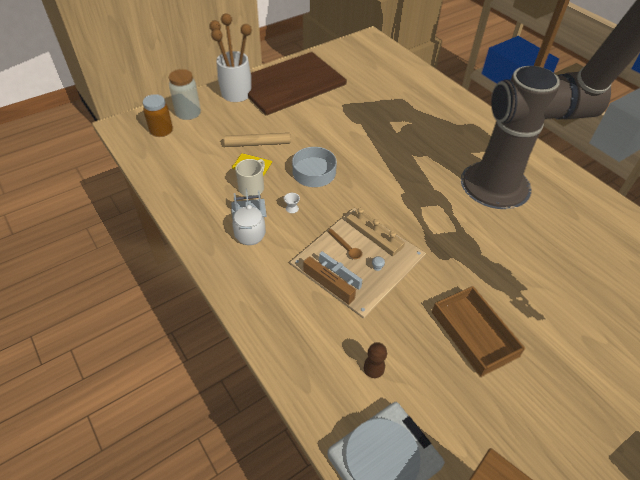

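The top view shows the jig at about (283,252), with its housing at (268,197) and the rail at (300,290). The spoon's head is at (289,250), with the handle running right to (337,246), and the knob is at (256,262). The tray is at (131,297) and the tin at (444,295). The scene view agrees.

```bash
cat > m.py <<'E'
from h import *
z=np.load('top0.npz'); im,d=z['im'],z['d']; P=pose('top'); C=cloud('top',d,P); Z=C[...,2]
v,u=np.mgrid[:480,:640]
def box(a,b,c,e): return (u>=a)&(u<=b)&(v>=c)&(v<=e)
def rect(m):
    m=m.astype(np.uint8); n,l,s,_=cv2.connectedComponentsWithStats(m); k=1+np.argmax(s[1:,4]); m=l==k
    pts=C[m][:,:2].astype(np.float32); return cv2.minAreaRect(pts), np.median(C[m][:,2]), m.sum()
print('table z',np.median(Z[box(180,210,300,330)]), 'bed z',np.median(Z[box(300,320,205,225)]))
print('jig',rect(box(200,365,170,335)&(Z>6)))
print('housing',rect(box(225,310,175,220)&(Z>50)))
print('rail',rect(box(245,350,265,315)&(Z>26)&(Z<42)))
print('rail pegs',rect(box(245,350,265,315)&(Z>45)&(Z<90)))
print('stop',rect(box(235,310,198,232)&(Z>40)))
print('knob',rect(box(242,268,248,274)&(Z>30)))
hsv=cv2.cvtColor(im,cv2.COLOR_RGB2HSV)
print('bed hsv',hsv[215,310],'spoon hsv',hsv[247,320],hsv[250,289],'knob',hsv[262,256])
sm=box(272,345,236,262)&(hsv[...,2]<130)
print('spoon',rect(sm), 'px',u[sm].min(),u[sm].max())
print('tray',rect(box(70,190,255,335)&(Z>20)))
print('tin',rect(box(400,490,255,335)&(Z>20)))
for n,b in dict(pot=(360,415,135,185),wheel=(404,447,155,212),mug=(440,490,180,240),egg=(385,415,215,245),mill=(138,178,160,195),dowel=(505,570,208,310)).items():
    m=box(*b)&(Z>12); print(n,C[m].mean(0).round(),C[m].min(0).round(),C[m].max(0).round())
E
python3 m.py
python3 - <<'E'
import cv2
i=cv2.imread('pics/top0.png')[165:335,195:365]
cv2.imwrite('pics/crop.png',cv2.resize(i,(595,595),interpolation=cv2.INTER_CUBIC))
E
```

```text
table z -0.6684216982796443 bed z 10.925160893960992
jig (((547.6546630859375, 0.8122406005859375), (281.60247802734375, 260.9527893066406), 13.560588836669922), np.float64(12.451966363564452), np.int64(13675))
housing (((637.2863159179688, -28.299972534179688), (266.7051696777344, 125.31533813476562), 60.19533157348633), np.float64(56.84781903808948), np.int64(840))
rail (((459.30450439453125, -40.76908874511719), (50.1888427734375, 180.13621520996094), 9.703474998474121), np.float64(32.882476211464564), np.int64(1609))
rail pegs (((459.9878845214844, -41.88151550292969), (15.56553840637207, 15.413750648498535), 2.648479700088501), np.float64(67.44062928620576), np.int64(52))
stop (((614.6957397460938, -15.54248046875), (257.958984375, 99.05298614501953), 65.79092407226562), np.float64(53.882837600995344), np.int64(813))
knob (((527.2948608398438, -19.65239715576172), (186.4836883544922, 31.5806827545166), 89.86666870117188), np.float64(42.94027147308043), np.int64(177))
bed hsv [ 18  80 172] spoon hsv [ 13 126 105] [ 14 125 116] knob [ 75   7 144]
spoon (((544.7262573242188, -66.60570526123047), (66.33995819091797, 152.94540405273438), 6.528924942016602), np.float64(18.650690891142858), np.int64(646)) px 272 345
tray (((446.6319580078125, 171.2327117919922), (567.398681640625, 143.23709106445312), 89.67386627197266), np.float64(41.664235673782514), np.int64(1237))
tin (((494.7491760253906, -285.23785400390625), (318.42095947265625, 139.1660614013672), 59.15620803833008), np.float64(42.694229196089736), np.int64(563))
pot [ 745. -236.   90.] [ 517. -307.   12.] [ 799. -113. 1265.]
wheel [ 703. -325.   67.] [ 517. -377.   12.] [ 764. -113. 1265.]
mug [ 645. -413.   66.] [ 517. -475.   12.] [ 713. -113. 1265.]
egg [ 595. -265.   45.] [ 517. -287.   12.] [ 618. -113. 1265.]
mill [710. 272.  81.] [ 517. -113.   12.] [ 740.  302. 1265.]
dowel [ 531. -571.   53.] [ 427. -647.   12.] [ 647. -113. 1265.]
```

View pics/crop.png

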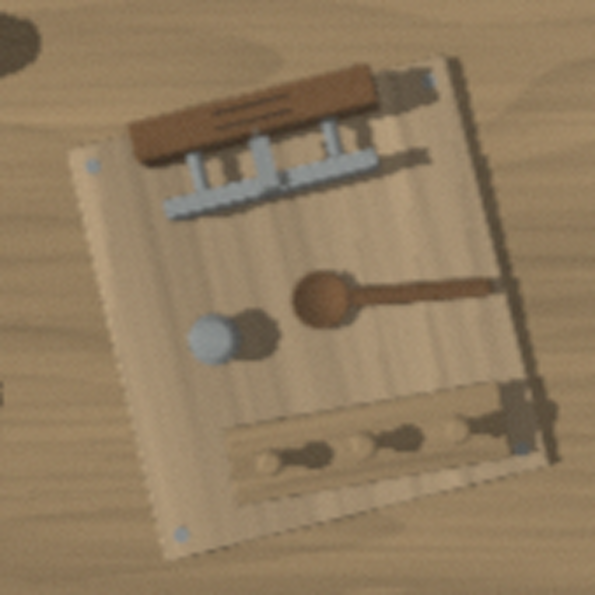

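```bash
sed -i 's/^v,u=/Z[d<=0]=-99;v,u=/' m.py
cat >> m.py <<'E'
print('----')
R=lambda a:np.array([np.cos(np.radians(a)),np.sin(np.radians(a))])
# spoon axis by PCA of handle, head by circle
hd=box(302,337,240,254)&(hsv[...,2]<135)&(hsv[...,1]>100)
pts=plane('top',np.c_[u[hd],v[hd]],23,P)[:,:2]
l=cv2.fitLine(pts.astype(np.float32),cv2.DIST_L2,0,.01,.01).ravel(); print('handle line dir deg',np.degrees(np.arctan2(l[1],l[0])),l[2:],np.ptp(pts,0))
sm=box(272,339,236,260)&(hsv[...,2]<135)&(hsv[...,1]>100)
n,L,s,c=cv2.connectedComponentsWithStats(sm.astype(np.uint8)); k=1+np.argmax(s[1:,4]); print('spoon px',s[k],c[k]);
print('head at',plane('top',[[287.3,250.4]],20,P),'tail',plane('top',[[195+493/3.5,165+286/3.5]],22,P),'centroid',plane('top',[c[k]],20,P))
km=box(244,266,250,274)&(hsv[...,1]<50); (x,y),r=cv2.minEnclosingCircle(np.c_[u[km],v[km]].astype(np.float32)); print('knob px',x,y,r,plane('top',[[x,y]],40,P))
for nm in('knob','tray','tin'):pass
print(ctrl.finger_overhang)
E
python3 m.py
```

```text
table z -0.6918203416328197 bed z 10.881361422773352
jig (((547.6546630859375, 0.8122406005859375), (281.60247802734375, 260.9527893066406), 13.560588836669922), np.float64(12.425519438244123), np.int64(13606))
housing (((671.2711791992188, 31.105857849121094), (27.04623794555664, 160.40013122558594), 13.550884246826172), np.float64(56.82654619254117), np.int64(835))
rail (((459.30450439453125, -40.76908874511719), (50.1888427734375, 180.13621520996094), 9.703474998474121), np.float64(32.882476211464564), np.int64(1609))
rail pegs (((459.9878845214844, -41.88151550292969), (15.56553840637207, 15.413750648498535), 2.648479700088501), np.float64(67.44062928620576), np.int64(52))
stop (((637.7152099609375, 27.72533416748047), (62.78274154663086, 153.76437377929688), 0.5551153421401978), np.float64(53.86878046910283), np.int64(809))
knob (((527.4742431640625, 57.447601318359375), (32.2833137512207, 31.5806827545166), 89.86666870117188), np.float64(42.92805979365437), np.int64(176))
bed hsv [ 18  80 172] spoon hsv [ 13 126 105] [ 14 125 116] knob [ 75   7 144]
spoon (((544.7262573242188, 
[... 523 characters left out ...]
6. -328.   48.] [ 637. -377.   12.] [ 764. -272.   89.]
mug [ 646. -416.   54.] [ 580. -475.   12.] [ 713. -367.   89.]
egg [ 596. -266.   34.] [ 573. -287.   12.] [ 618. -242.   50.]
mill [712. 275.  70.] [692. 258.  12.] [740. 302. 111.]
dowel [ 531. -579.   30.] [ 427. -647.   12.] [ 647. -512.   43.]
----
handle line dir deg -85.50478 [556.8912  -81.52968] [13.52924997 73.06983022]
spoon px [279 243  56  16 389] [299.88431877 249.23393316]
head at [[551.51732582 -11.45359416  20.        ]] tail [[ 559.32759051 -122.57394344   22.        ]] centroid [[554.04545815 -40.28684647  20.        ]]
knob px 255.7142791748047 261.5 7.7305779457092285 [[526.29919757  58.18324834  40.        ]]
17.0
```

```bash
cat >> h.py <<'E'
def go(x,y,z,yang=None):
    "tool-frame shift (mm) to world target, assuming yaw done first"
    s=sense(); R=np.array(s['orientation']); a=np.degrees(np.arctan2(R[1,1],R[0,1]))
    w=0 if yang is None else (a-yang+180)%360-180
    c,n=np.cos(np.radians(w)),np.sin(np.radians(w)); R2=R@np.array([[c,-n,0],[n,c,0],[0,0,1]])
    print('t',s['time_s'],'tcp',np.round(s['eef_pos'],1),'yang',round(a,1),'j6',round(s['joint_pos'][5],1),'F',np.round(s['wrist_force'],1),'gap',round(s['finger_gap'],1),'| yaw',round(w,1),'shift',(R2.T@(np.array([x,y,z])-s['eef_pos'])).round(1))
E
python3 -c "
from h import *
go(554.8,-55,150,4.5)"
```

```text
t 0.1 tcp [229.1 580.7 247.1] yang 68.5 j6 -4.0 F [0.2 0.4 0.4] gap 85.5 | yaw 64.0 shift [-659.1  274.9   98.1]
```

Emit:
play_rows(
  commands=[
    [0.05,0,0,0,8],
    [0.05,0,0,0,8],
    [0.05,0,0,0,8],
    [0.05,0,0,0,8],
    [0.05,0,0,0,8],
    [0.05,0,0,0,8],
    [0.05,0,0,0,8],
    [0.05,0,0,0,8],
  ],
)

```text
time_s: 0.9
eef_pos: [229.2, 580.9, 247.5]
orientation: [[-0.072, 0.997, -0.001], [0.997, 0.072, -0.001], [-0.001, -0.001, -1.0]]
wrist_force: [-0.4, 0.2, 0.4]
finger_gap: 50.1
grip_force: 0.0
```

Emit:
play_rows(
  commands=[
    [0.05,-0.033,0.0137,0.0,0],
    [0.05,-0.033,0.0137,0.0,0],
    [0.05,-0.033,0.0137,0.0,0],
    [0.05,-0.033,0.0137,0.0,0],
    [0.05,-0.033,0.0137,0.0,0],
    [0.05,-0.033,0.0137,0.0,0],
    [0.05,-0.033,0.0137,0.0,0],
    [0.05,-0.033,0.0137,0.0,0],
    [0.05,-0.033,0.0137,0.0,0],
    [0.05,-0.033,0.0137,0.0,0],
  ],
)

```text
time_s: 1.9
eef_pos: [391.8, 261.6, 247.9]
orientation: [[-0.078, 0.997, -0.0], [0.997, 0.078, -0.0], [-0.0, -0.0, -1.0]]
wrist_force: [-0.1, -0.5, 0.5]
finger_gap: 49.8
grip_force: 0.0
```

Emit:
play_rows(
  commands=[
    [0.05,-0.033,0.0137,0.01,0],
    [0.05,-0.033,0.0137,0.01,0],
    [0.05,-0.033,0.0137,0.01,0],
    [0.05,-0.033,0.0137,0.01,0],
    [0.05,-0.033,0.0137,0.01,0],
    [0.05,-0.033,0.0137,0.01,0],
    [0.05,-0.033,0.0137,0.01,0],
    [0.05,-0.033,0.0137,0.01,0],
    [0.05,-0.033,0.0137,0.01,0],
    [0.05,-0.033,0.0137,0.01,0],
  ],
)

```text
time_s: 2.9
eef_pos: [554.1, -56.6, 147.4]
orientation: [[-0.078, 0.997, -0.001], [0.997, 0.078, 0.0], [0.0, -0.001, -1.0]]
wrist_force: [0.4, 1.0, -0.4]
finger_gap: 50.2
grip_force: 0.0
```

```bash
python3 -c "
from h import *
P=pose('wrist'); im,d=cap('wrist','w1'); go(554.8,-55,31,4.5)
print(P[1].round(2).tolist())
hsv=cv2.cvtColor(im,cv2.COLOR_RGB2HSV); m=((hsv[...,2]<140)&(hsv[...,1]>110)&(hsv[...,0]<17)).astype(np.uint8)
n,l,s,c=cv2.connectedComponentsWithStats(m)
for k in range(1,n):
  if s[k,4]>400:
    q=np.argwhere(l==k)[:,::-1]; w=plane('wrist',q,20,P)[:,:2]; f=cv2.fitLine(w.astype(np.float32),cv2.DIST_L1,0,.01,.01).ravel()
    print(s[k],w.mean(0),w.min(0),w.max(0),np.degrees(np.arctan2(f[1],f[0])),f[2:])
"
```

```text
t 2.95 tcp [556.2 -61.2 146.3] yang 4.4 j6 -14.9 F [ 2.  -2.7 -0.4] gap 49.8 | yaw -0.1 shift [  6.7  -1.  115.3]
[[1.0, -0.07, -0.02, 547.13], [0.08, 0.94, 0.32, 27.48], [-0.0, -0.33, 0.95, 271.46], [0.0, 0.0, 0.0, 1.0]]
[  484     0    83   262 17661] [681.42476267  33.23511438] [637.41410304 -60.70859077] [727.14548037 108.32598204] -74.43136 [682.42413   30.143425]
[ 300  146   56  175 4529] [554.09640702 -36.88000777] [ 533.10749102 -121.28931564] [570.98520379  10.05300052] -85.44685 [552.05505  -14.240905]
```

View pics/w1.png

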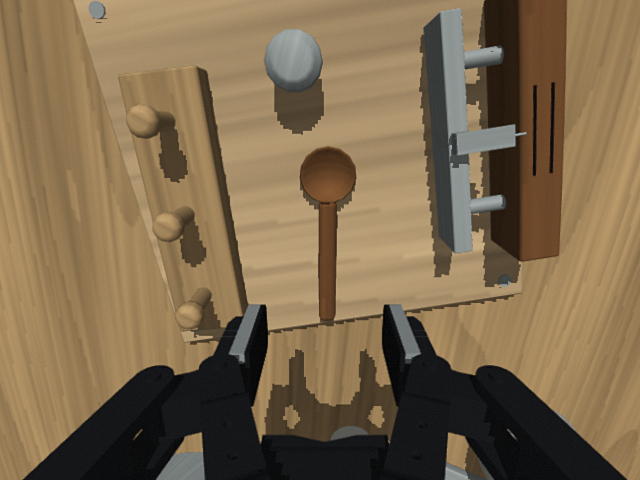

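The wrist view shows the spoon centred between the fingers, with its head at (328,172) and handle end at (327,318). The knob is at (293,60). These positions match the top view.

Emit:
play_rows(
  commands=[
    [0.05,0.002,0,0.02,0],
    [0.05,0,0,0.02,0],
    [0.05,0,0,0.02,0],
    [0.05,0,0,0,0],
    [0.05,0,0,0,0],
    [0.05,0,0,0,0],
  ],
)

```text
time_s: 3.55
eef_pos: [554.7, -53.3, 89.4]
orientation: [[-0.078, 0.997, 0.002], [0.997, 0.078, -0.0], [-0.0, 0.002, -1.0]]
wrist_force: [-1.3, -0.2, -0.5]
finger_gap: 49.8
grip_force: 0.0
```

```bash
python3 -c "
from h import *
go(555,-53,31,4.5)"
```

```text
t 3.55 tcp [554.7 -53.3  89.4] yang 4.5 j6 -14.4 F [-1.3 -0.2 -0.5] gap 49.8 | yaw -0.0 shift [ 0.3  0.2 58.4]
```

Emit:
play_rows(
  commands=[
    [0.05,0,0,0.02,0],
    [0.05,0,0,0.02,0],
    [0.05,0,0,0.012,0],
    [0.05,0,0,0.006,0],
    [0.05,0,0,0,0],
    [0.0,0,0,0,0],
    [0.0,0,0,0,0],
    [0.0,0,0,0,0],
    [0.0,0,0,0,0],
    [0.0,0,0,0,0],
  ],
)

```text
time_s: 4.55
eef_pos: [554.9, -53.5, 31.4]
orientation: [[-0.078, 0.997, 0.002], [0.997, 0.078, -0.0], [-0.001, 0.002, -1.0]]
wrist_force: [-1.3, 0.1, 5.4]
finger_gap: 10.9
grip_force: 61.0
```

Emit:
play_rows(
  commands=[
    [0.0,0,0,0,0],
    [0.0,0,0,-0.01,0],
    [0.0,0,0,-0.02,0],
    [0.0,0,0,-0.02,0],
    [0.0,0,0,-0.02,0],
    [0.0,0,0,-0.02,0],
    [0.0,0,0,-0.01,0],
    [0.0,0,0,0,0],
    [0.0,0,0,0,6],
    [0.0,0,0,0,6],
  ],
)

```text
time_s: 5.55
eef_pos: [552.8, -53.1, 129.1]
orientation: [[0.135, 0.991, -0.002], [0.991, -0.135, 0.0], [0.0, -0.002, -1.0]]
wrist_force: [-0.5, -0.2, -0.6]
finger_gap: 11.1
grip_force: 60.3
```

```bash
python3 -c "
from h import *
go(448,349,130,-7.6); cap('wrist','w2')"
```

```text
t 5.55 tcp [552.8 -53.1 129.1] yang -7.8 j6 -2.2 F [-0.5 -0.2 -0.6] gap 11.1 | yaw -0.2 shift [ 384.7 -157.    -0.5]
```

View pics/w2.png

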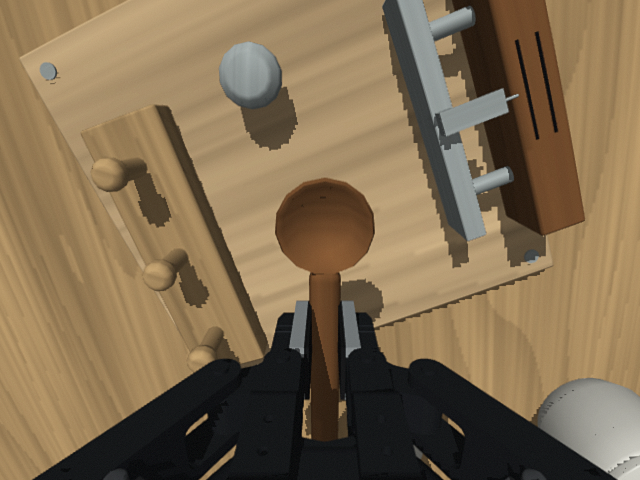

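The spoon is held, its head at (325,225) and the handle level between the pads. Next I carry it to the tray.

Emit:
play_rows(
  commands=[
    [0.0,0.0275,-0.0112,0,0],
    [0.0,0.0275,-0.0112,0,0],
    [0.0,0.0275,-0.0112,0,0],
    [0.0,0.0275,-0.0112,0,0],
    [0.0,0.0275,-0.0112,0,0],
    [0.0,0.0275,-0.0112,0,0],
    [0.0,0.0275,-0.0112,0,0],
    [0.0,0.0275,-0.0112,0,0],
    [0.0,0.0275,-0.0112,0,0],
    [0.0,0.0275,-0.0112,0,0],
  ],
)

```text
time_s: 6.6
eef_pos: [477.5, 234.8, 129.1]
orientation: [[0.129, 0.992, -0.002], [0.992, -0.129, -0.001], [-0.001, -0.002, -1.0]]
wrist_force: [0.5, -0.4, -0.4]
finger_gap: 11.1
grip_force: 60.3
```

Emit:
play_rows(
  commands=[
    [0.0,0.0275,-0.0112,0,0],
    [0.0,0.0275,-0.0112,0,0],
    [0.0,0.0275,-0.0112,0,0],
    [0.0,0.0275,-0.0112,0,0],
    [0.0,0,0,0.02,0],
    [0.0,0,0,0.02,0],
    [0.0,0,0,0,0],
    [0.0,0,0,0,0],
    [0.0,0,0,0,0],
  ],
)

```text
time_s: 7.5
eef_pos: [449.4, 349.1, 90.8]
orientation: [[0.131, 0.991, 0.001], [0.991, -0.131, 0.001], [0.001, 0.001, -1.0]]
wrist_force: [-0.5, 0.4, -0.6]
finger_gap: 11.0
grip_force: 60.3
```

```bash
python3 -c "
from h import *
go(448,349,28,-7.6); s=sense();
z=np.load('top0.npz');im,d=cap('top'); C=cloud('top',d);Z=C[...,2]; v,u=np.mgrid[:480,:640]
hs=cv2.cvtColor(im,cv2.COLOR_RGB2HSV); m=(u>242)&(u<270)&(v>246)&(v<276)&(hs[...,1]<50);
print('knob',C[m&(Z>40)][:,:2].mean(0), plane('top',[[u[m].mean(),v[m].mean()]],42)) if m.any() else 0"
```

```text
t 7.5 tcp [449.4 349.1  90.8] yang -7.5 j6 41.0 F [-0.5  0.4 -0.6] gap 11.0 | yaw 0.1 shift [-0.3 -1.5 62.8]
knob [526.39630615  55.68602599] [[526.22022418  57.54430379  42.        ]]
```

Emit:
play_rows(
  commands=[
    [0.0,0,0.0,0.02,0],
    [0.0,0,0,0.02,0],
    [0.0,0,0,0.015,0],
    [0.0,0,0,0.007,0],
    [0.0,0,0,0,0],
    [0.0,0,0,0,0],
    [0.04,0,0,0,0],
    [0.04,0,0,0,0],
    [0.04,0,0,0,0],
    [0.04,0,0,0,0],
  ],
)

```text
time_s: 8.55
eef_pos: [449.1, 349.1, 28.7]
orientation: [[0.131, 0.991, 0.001], [0.991, -0.131, 0.0], [0.0, 0.001, -1.0]]
wrist_force: [-0.7, -0.4, 0.0]
finger_gap: 39.7
grip_force: 0.0
```

Emit:
play_rows(
  commands=[
    [0.04,0,0,-0.02,0],
    [0.04,0,0,-0.02,0],
    [0.04,0,0,-0.02,0],
    [0.04,0,0,-0.04,0],
    [0.06,0,0,-0.02,0],
    [0.06,0,0,0,8],
    [0.06,0,0,0,8],
    [0.06,0,0,0,8],
    [0.06,0,0,0,8],
    [0.06,0,0,0,8],
  ],
)

```text
time_s: 9.55
eef_pos: [448.8, 348.9, 148.4]
orientation: [[0.741, 0.671, 0.0], [0.671, -0.741, 0.0], [0.0, 0.0, -1.0]]
wrist_force: [0.1, -0.8, -0.3]
finger_gap: 60.0
grip_force: 0.0
```

Emit:
play_rows(
  commands=[
    [0.06,0,0,0,8],
    [0.06,0,0,0,8],
    [0.06,0,0,0,8],
    [0.06,0,0,0,5],
    [0.06,0,0,0,0],
    [0.06,0,0,0,0],
  ],
)

```text
time_s: 10.15
eef_pos: [448.8, 348.9, 148.3]
orientation: [[0.972, 0.235, -0.0], [0.235, -0.972, -0.0], [-0.0, 0.0, -1.0]]
wrist_force: [-0.5, 0.5, -0.1]
finger_gap: 60.1
grip_force: 0.0
```

```bash
python3 -c "
from h import *
go(526.5,57.2,100,-76.4); im,d=cap('top'); C=cloud('top',d); hs=cv2.cvtColor(im,cv2.COLOR_RGB2HSV)
cv2.imwrite('pics/t3.png',cv2.resize(im[230:330,60:280,::-1],None,fx=3,fy=3))"
```

```text
t 10.15 tcp [448.8 348.9 148.3] yang -76.4 j6 109.9 F [-0.5  0.5 -0.1] gap 60.1 | yaw -0.0 shift [  6.9 301.8  48.3]
```

View pics/t3.png

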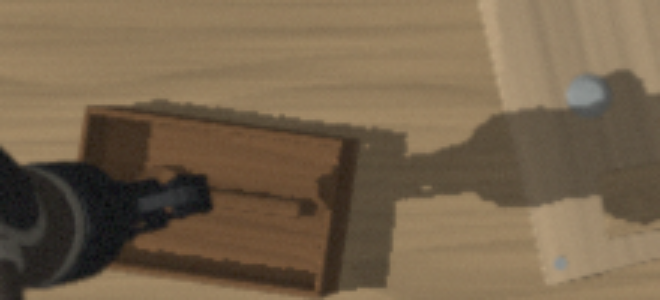

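The spoon lies in the tray, with its handle end visible at crop (305,207). The knob, at crop (588,95), is next.

Emit:
play_rows(
  commands=[
    [0.065,0,0.03,0,0],
    [0.065,0.001,0.03,0,0],
    [0.065,0.001,0.03,0,0],
    [0.065,0.001,0.03,0,0],
    [0.065,0.001,0.03,0,0],
    [0.065,0.001,0.03,0,0],
    [0.065,0.001,0.03,0,0],
    [0.065,0.001,0.03,0,0],
    [0.065,0,0.03,0,0],
    [0.065,0,0.032,0,0],
  ],
)

```text
time_s: 11.2
eef_pos: [526.2, 55.8, 148.4]
orientation: [[0.972, 0.234, 0.0], [0.234, -0.972, 0.0], [0.0, -0.0, -1.0]]
wrist_force: [0.3, -0.5, -0.7]
finger_gap: 65.0
grip_force: 0.0
```

Emit:
play_rows(
  commands=[
    [0.065,0,0,0.02,0],
    [0.065,0,0,0.02,0],
    [0.065,0,0,0.01,0],
    [0.065,0,0,0,0],
    [0.065,0,0,0,0],
  ],
)

```text
time_s: 11.7
eef_pos: [526.2, 57.2, 98.5]
orientation: [[0.972, 0.234, 0.0], [0.234, -0.972, 0.0], [0.0, 0.0, -1.0]]
wrist_force: [-1.7, -0.4, 1.1]
finger_gap: 65.4
grip_force: 0.0
```

```bash
python3 -c "
from h import *
go(526.5,57.2,33,-76.4); P=pose('wrist'); im,d=cap('wrist','w3')
hs=cv2.cvtColor(im,cv2.COLOR_RGB2HSV); m=((hs[...,1]<45)&(hs[...,2]>90)).astype(np.uint8)
n,l,s,c=cv2.connectedComponentsWithStats(m)
for k in range(1,n):
  if s[k,4]>500: print(s[k],c[k],plane('wrist',[[s[k,0]+s[k,2]/2,s[k,1]+s[k,3]/2]],40,P))"
```

```text
t 11.7 tcp [526.2  57.2  98.5] yang -76.5 j6 78.0 F [-1.7 -0.4  1.1] gap 65.4 | yaw -0.1 shift [ 0.3  0.  65.5]
[ 301   12  187  109 7816] [404.76995906  89.22620266] [[636.63339789  51.4530399   40.        ]]
[ 482   37  130   85 4468] [546.48948075  96.10407341] [[648.80523586 -18.98300962  40.        ]]
[ 294  248   50   57 1603] [314.38615097 273.2489083 ] [[527.53195085  61.02630211  40.        ]]
```

View pics/w3.png

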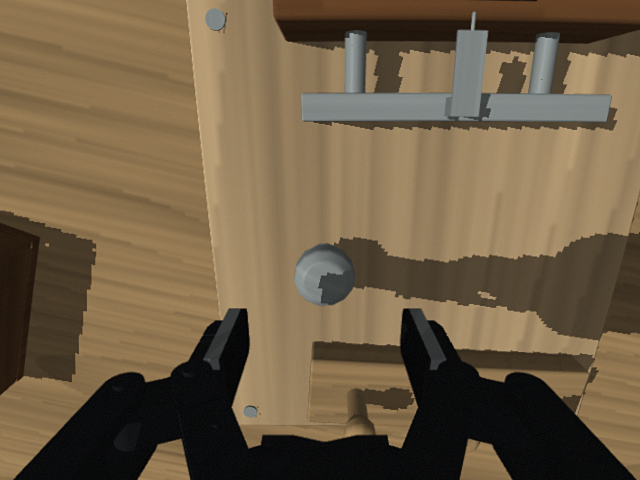

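The knob at (325,274) is centred between the fingers, so I descend and grip.

Emit:
play_rows(
  commands=[
    [0.065,0,0,0.02,0],
    [0.065,0,0,0.02,0],
    [0.065,0,0,0.015,0],
    [0.065,0,0,0.01,0],
    [0.065,0,0,0,0],
    [0.0,0,0,0,0],
    [0.0,0,0,0,0],
    [0.0,0,0,0,0],
    [0.0,0,0,0,0],
    [0.0,0,0,0,0],
  ],
)

```text
time_s: 12.75
eef_pos: [527.2, 57.0, 34.5]
orientation: [[0.972, 0.233, 0.003], [0.233, -0.972, 0.0], [0.002, 0.0, -1.0]]
wrist_force: [-0.3, 0.3, 5.6]
finger_gap: 31.2
grip_force: 59.6
```

Emit:
play_rows(
  commands=[
    [0.0,0,0,0,0],
    [0.0,0,0,-0.01,0],
    [0.0,0,0,-0.02,0],
    [0.0,0,0,-0.02,0],
    [0.0,0,0,-0.03,0],
    [0.0,0,0,-0.03,0],
    [0.0,0,0,-0.02,0],
    [0.0,0,0,0,0],
    [0.0,0,0,0,0],
  ],
)

```text
time_s: 13.65
eef_pos: [525.6, 56.9, 163.2]
orientation: [[0.972, 0.233, 0.0], [0.233, -0.972, -0.0], [0.0, 0.0, -1.0]]
wrist_force: [-0.0, 0.2, 0.1]
finger_gap: 31.1
grip_force: 59.5
```

```bash
python3 -c "
from h import *
go(449.2,-361.5,100,-76.4)"
```

```text
t 13.65 tcp [525.6  56.9 163.2] yang -76.5 j6 78.0 F [-0.   0.2  0.1] gap 31.1 | yaw -0.1 shift [-172.7  388.7   63.2]
```

Emit:
play_rows(
  commands=[
    [0.0,-0.0123,0.0278,0,0],
    [0.0,-0.0123,0.0278,0,0],
    [0.0,-0.0123,0.0278,0,0],
    [0.0,-0.0123,0.0278,0,0],
    [0.0,-0.0123,0.0278,0,0],
    [0.0,-0.0123,0.0278,0,0],
    [0.0,-0.0123,0.0278,0,0],
    [0.0,-0.0123,0.0278,0,0],
    [0.0,-0.0123,0.0278,0,0],
    [0.0,-0.0123,0.0278,0,0],
  ],
)

```text
time_s: 14.65
eef_pos: [469.2, -242.3, 160.8]
orientation: [[0.973, 0.233, -0.004], [0.233, -0.973, 0.003], [-0.003, -0.003, -1.0]]
wrist_force: [0.3, -0.2, -0.7]
finger_gap: 31.1
grip_force: 59.6
```

Emit:
play_rows(
  commands=[
    [0.0,-0.0123,0.0278,0,0],
    [0.0,-0.0123,0.0278,0,0],
    [0.0,-0.0123,0.0278,0,0],
    [0.0,-0.0123,0.0278,0,0],
    [0.0,0,0,0.03,0],
    [0.0,0,0,0.03,0],
    [0.0,0,0,0.03,0],
    [0.0,0,0,0.02,0],
    [0.0,0,0,0.01,0],
    [0.0,0,0,0,0],
  ],
)

```text
time_s: 15.65
eef_pos: [447.0, -359.7, 40.1]
orientation: [[0.973, 0.233, -0.005], [0.233, -0.972, 0.005], [-0.004, -0.006, -1.0]]
wrist_force: [0.2, -0.4, -0.3]
finger_gap: 31.1
grip_force: 59.6
```

Emit:
play_rows(
  commands=[
    [0.0,0,0,0.01,0],
    [0.0,0,0,0.005,0],
    [0.0,0,0,0,0],
    [0.0,0,0,0,0],
    [0.06,0,0,0,0],
    [0.06,0,0,0,0],
    [0.06,0,0,0,0],
  ],
)

```text
time_s: 16.35
eef_pos: [449.5, -362.0, 28.8]
orientation: [[0.972, 0.233, 0.001], [0.233, -0.972, -0.001], [0.001, 0.001, -1.0]]
wrist_force: [-0.7, -0.5, 0.0]
finger_gap: 59.9
grip_force: 0.0
```

Now I raise the arm, check both placements, and measure the rail again.

Emit:
play_rows(
  commands=[
    [0.06,0,0,-0.02,0],
    [0.06,0,0,-0.03,0],
    [0.06,0,0,-0.03,0],
    [0.06,0,0,-0.03,0],
    [0.06,0,-0.02,0,0],
    [0.06,-0.0,-0.03,0,0],
    [0.06,-0.0,-0.03,0,0],
    [0.06,-0.0,-0.03,0,0],
    [0.06,0,-0.03,0,0],
    [0.06,0,0,0,0],
  ],
)

```text
time_s: 17.35
eef_pos: [414.6, -222.1, 137.7]
orientation: [[0.972, 0.235, -0.003], [0.235, -0.972, 0.003], [-0.002, -0.003, -1.0]]
wrist_force: [0.0, -0.6, -1.0]
finger_gap: 59.6
grip_force: 0.0
```

```bash
python3 -c "
from h import *
im,d=cap('top','t4'); np.savez('top0',im=im,d=d)
"; python3 m.py | grep -E '^(jig|rail|housing|tray|pot|egg|mug|wheel)'; python3 -c "
from h import *
j=np.array([547.7,.8]);t=np.radians(13.56);X=np.array([np.cos(t),np.sin(t)]);Y=np.array([-X[1],X[0]])
w=j-165*X-15*Y; print(w); go(*w,100,-76.4)"
```

```text
jig (((552.140869140625, 2.8042755126953125), (288.8316345214844, 262.26922607421875), 13.898436546325684), np.float64(12.055231279702639), np.int64(13573))
housing (((671.2584838867188, 30.85436248779297), (27.105323791503906, 159.8994598388672), 14.080175399780273), np.float64(56.74750694290174), np.int64(843))
rail (((459.2812194824219, -40.79931640625), (50.22807693481445, 180.07179260253906), 9.76737117767334), np.float64(32.85325700000874), np.int64(1604))
rail pegs (((449.3316345214844, 17.2589111328125), (15.537213325500488, 15.730363845825195), 86.80776977539062), np.float64(67.67842848352734), np.int64(53))
[390.81634005 -52.4683512 ]
t 17.4 tcp [ 415.9 -224.1  138.2] yang -76.4 j6 42.8 F [ 0.3 -1.  -0.1] gap 60.3 | yaw -0.0 shift [  16.  -172.7   38.3]Traceback (most recent call last):
  File "m.py", line 14, in <module>
    print('knob',rect(box(242,268,248,274)&(Z>30)))
                 ~~~~^^^^^^^^^^^^^^^^^^^^^^^^^^^^^
  File "m.py", line 6, in rect
    m=m.astype(np.uint8); n,l,s,_=cv2.connectedComponentsWithStats(m); k=1+np.argmax(s[1:,4]); m=l==k
                                                                           ~~~~~~~~~^^^^^^^^^
    return _wrapfunc(a, 'argmax', axis=axis, out=out, **kwds)
    return bound(*args, **kwds)
ValueError: attempt to get argmax of an empty sequence
```

View pics/t4.png

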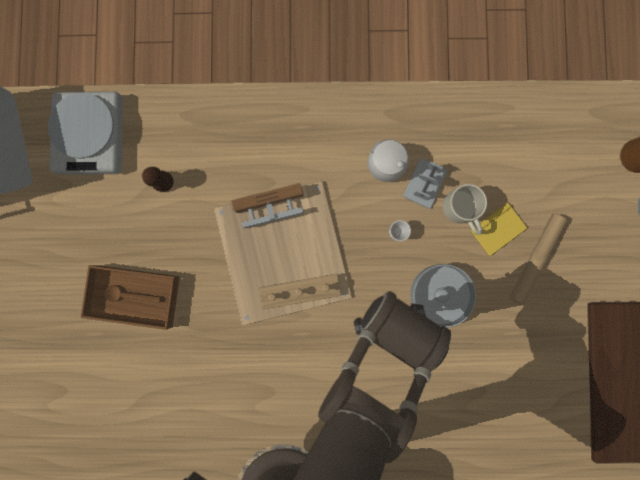

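The spoon is in the tray at (135,295) and the knob in the tin at (440,295), with the bystanders unmoved. Next I set the open fingers behind the rail, square to the jig.

Emit:
play_rows(
  commands=[
    [0.06,0.003,-0.022,0,0],
    [0.06,0.003,-0.022,0,0],
    [0.06,0.003,-0.022,0,0],
    [0.06,0.003,-0.022,0,0],
    [0.06,0.003,-0.022,0,0],
    [0.06,0.003,-0.022,0,0],
    [0.06,0.003,-0.022,0,0],
    [0.06,0.003,-0.019,0,0],
    [0.06,0,0,0,0],
    [0.06,0,0,0,0],
  ],
)

```text
time_s: 18.4
eef_pos: [400.7, -52.4, 138.7]
orientation: [[0.972, 0.234, 0.002], [0.234, -0.972, -0.001], [0.001, 0.001, -1.0]]
wrist_force: [0.6, -0.2, -1.2]
finger_gap: 59.8
grip_force: 0.0
```

```bash
cat >> h.py <<'E'
j=np.array([547.7,.8]);t=np.radians(13.6);X=np.array([np.cos(t),np.sin(t)]);Y=np.array([-X[1],X[0]])
def goj(x,y,z):
    s=sense(); p=np.array(s['eef_pos'][:2])-j; print('jig xy',p@X,p@Y,'Fx',np.array(s['wrist_force'][:2])@X); go(*(j+x*X+y*Y),z,-76.4)
E
python3 -c "
from h import *
goj(-155,-15,31)"
```

```text
jig xy -155.42939807523732 -17.14123923001855 Fx 0.5537495734025932
t 18.4 tcp [400.7 -52.4 138.7] yang -76.5 j6 62.9 F [ 0.6 -0.2 -1.2] gap 59.8 | yaw -0.1 shift [  0.3  -2.3 107.7]
```

Emit:
play_rows(
  commands=[
    [0.06,0,-0.002,0.03,0],
    [0.06,0,0,0.03,0],
    [0.06,0,0,0.02,0],
    [0.06,0,0,0.018,0],
    [0.06,0,0,0.008,0],
    [0.06,0,0,0,0],
    [0.06,0,0,0,0],
  ],
)

```text
time_s: 19.1
eef_pos: [400.0, -50.4, 32.7]
orientation: [[0.973, 0.232, 0.001], [0.232, -0.973, -0.0], [0.001, 0.001, -1.0]]
wrist_force: [-0.4, 0.6, 0.1]
finger_gap: 59.9
grip_force: 0.0
```

```bash
python3 -c "
from h import *
goj(-20,-15,31)"
```

```text
jig xy -155.65277406212988 -15.060664328439573 Fx -0.25258671959130147
t 19.1 tcp [400.  -50.4  32.7] yang -76.6 j6 63.2 F [-0.4  0.6  0.1] gap 59.9 | yaw -0.2 shift [ 1.357e+02 -1.000e-01  1.800e+00]
```

Emit:
play_rows(
  commands=[
    [0.06,0.004,0,0.001,0],
    [0.06,0.006,0,0,0],
    [0.06,0.006,0,0,0],
    [0.06,0.006,0,0,0],
    [0.06,0.006,0,0,0],
    [0.06,0.008,0,0,0],
    [0.06,0.008,0,0,0],
    [0.06,0.008,0,0,0],
    [0.06,0.008,0,0,0],
    [0.06,0.008,0,0,0],
  ],
)

```text
time_s: 20.1
eef_pos: [466.2, -33.7, 31.1]
orientation: [[0.972, 0.233, 0.001], [0.233, -0.972, 0.0], [0.001, 0.0, -1.0]]
wrist_force: [-0.6, -0.4, -0.4]
finger_gap: 60.4
grip_force: 0.6
```

Emit:
play_rows(
  commands=[
    [0.06,0.008,0,0,0],
    [0.06,0.008,0,0,0],
    [0.06,0.008,0,0,0],
    [0.06,0.008,0,0,0],
    [0.06,0.008,0,0,0],
    [0.06,0.008,0,0,0],
    [0.06,0.008,0,0,0],
    [0.06,0.008,0,0,0],
    [0.06,0.006,0,0,0],
    [0.06,0.003,0,0,0],
  ],
)

```text
time_s: 21.1
eef_pos: [537.0, -16.9, 31.4]
orientation: [[0.972, 0.233, 0.0], [0.233, -0.972, -0.0], [0.0, 0.0, -1.0]]
wrist_force: [-3.8, -0.7, 2.9]
finger_gap: 60.2
grip_force: 1.7
```

```bash
python3 -c "
from h import *
goj(14,-15,32)
cap('wrist','w5')"
```

```text
jig xy -14.556843616670355 -14.653748522906874 Fx -3.860618867606049
t 21.1 tcp [537.  -16.9  31.4] yang -76.5 j6 70.1 F [-3.8 -0.7  2.9] gap 60.2 | yaw -0.1 shift [28.6  0.3 -0.6]
```

View pics/w5.png

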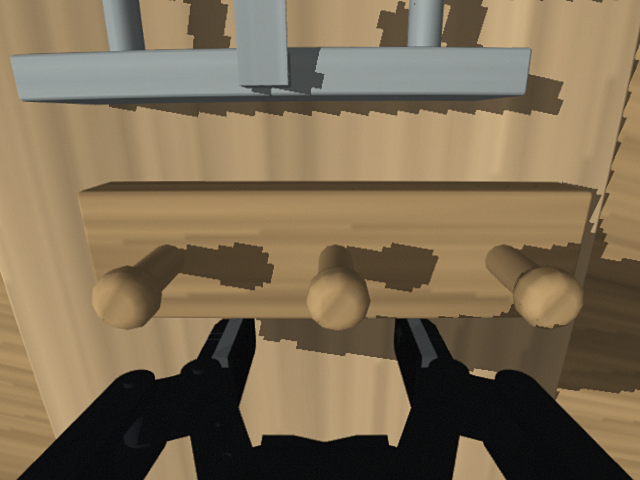

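The rail is flat and square, with its far edge at row 185 and the stop plate's near edge at row 99. It is about 28 mm from the stop, so I slow down.

Emit:
play_rows(
  commands=[
    [0.06,0.003,0,0,0],
    [0.06,0.003,0,0,0],
    [0.06,0.003,0,0,0],
    [0.06,0.003,0,0,0],
    [0.06,0.003,0,0,0],
    [0.06,0.003,0,0,0],
    [0.06,0.003,0,0,0],
    [0.06,0.001,0,0,0],
    [0.06,0,0,0,0],
    [0.06,0,0,0,0],
  ],
)

```text
time_s: 22.15
eef_pos: [558.4, -11.8, 31.4]
orientation: [[0.973, 0.233, 0.002], [0.233, -0.973, 0.0], [0.002, 0.0, -1.0]]
wrist_force: [-0.3, -0.1, -0.1]
finger_gap: 60.0
grip_force: 0.1
```

Emit:
play_rows(
  commands=[
    [0.06,0.002,0,0,0],
    [0.06,0.002,0,0,0],
    [0.06,0.002,0,0,0],
    [0.06,0.001,0,0,0],
    [0.06,0.001,0,0,0],
    [0.06,0,0,0,0],
    [0.06,0,0,0,0],
    [0.06,0,0,0,0],
  ],
)

```text
time_s: 22.95
eef_pos: [565.3, -10.0, 31.2]
orientation: [[0.972, 0.233, -0.0], [0.233, -0.972, -0.0], [-0.0, -0.0, -1.0]]
wrist_force: [-3.2, -1.5, 2.7]
finger_gap: 59.9
grip_force: 1.9
```

```bash
python3 -c "
from h import *
goj(25,-15,32)
im,d=cap('top'); cv2.imwrite('pics/t6.png',cv2.resize(im[170:330,200:360,::-1],None,fx=3.7,fy=3.7,interpolation=cv2.INTER_CUBIC))
for i in range(3): im,d=cap('wrist')
goj(25,-15,32)"
```

```text
jig xy 14.530798907800532 -14.621098787462367 Fx -3.409422771517727
t 22.95 tcp [565.3 -10.   31.2] yang -76.5 j6 71.1 F [-3.2 -1.5  2.7] gap 59.9 | yaw -0.1 shift [10.5  0.4 -0.8]
jig xy 14.540521872687574 -14.616771856054742 Fx -4.914523552405189
t 23.15 tcp [565.3 -10.   31.3] yang -76.5 j6 71.1 F [-4.8 -1.   3.2] gap 60.1 | yaw -0.1 shift [10.5  0.4 -0.7]
```

Emit:
play_rows(
  commands=[
    [0.06,0.001,0,0,0],
    [0.06,0.001,0,0,0],
    [0.06,0.001,0,0,0],
    [0.06,0.001,0,0,0],
    [0.06,0,0,0,0],
    [0.06,0,0,0,0],
    [0.06,0,0,0,0],
  ],
)

```text
time_s: 23.85
eef_pos: [567.8, -9.4, 31.1]
orientation: [[0.972, 0.234, -0.004], [0.234, -0.972, -0.001], [-0.004, -0.0, -1.0]]
wrist_force: [-7.7, -3.3, 5.9]
finger_gap: 60.0
grip_force: 3.6
```

```bash
cat > f.py <<'E'
from h import *
F=[]
for i in range(4): F.append(sense()['wrist_force']); im,d=cap('wrist','w7')
F=np.mean(F,0); print('F jig',F[:2]@X,F[:2]@Y,F[2]); goj(25,-15,32)
E
python3 f.py
```

```text
F jig -7.284033014634338 -1.0412393674293698 5.7051082275055816
jig xy 17.10876028468915 -14.605929191288874 Fx -7.001492258208221
t 24.05 tcp [567.8  -9.4  31.1] yang -76.5 j6 71.2 F [-6.6 -2.5  5.9] gap 59.6 | yaw -0.1 shift [ 7.9  0.4 -0.9]
```

View pics/w7.png

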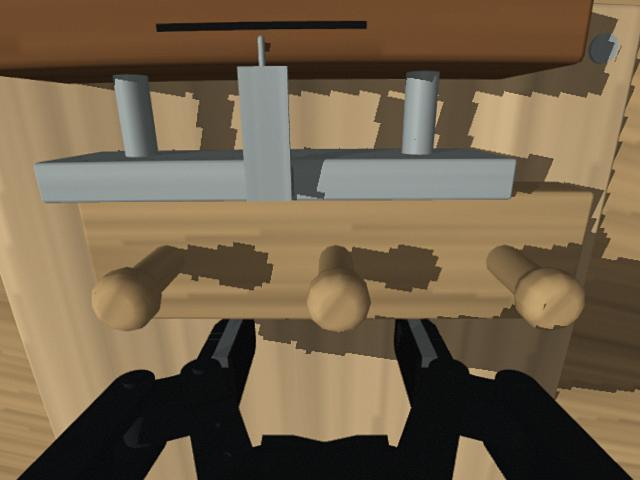

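The pointer tip at (262,37) is still short of the first line at row 27, so travel is about 3 mm. I keep pressing, easing z up slightly.

Emit:
play_rows(
  commands=[
    [0.06,0.001,0,-0.0005,0],
    [0.06,0.001,0,-0.0005,0],
    [0.06,0.001,0,0,0],
    [0.06,0.001,0,0,0],
    [0.06,0.001,0,0,0],
    [0.06,0.001,0,0,0],
    [0.06,0,0,0,0],
    [0.06,0,0,0,0],
  ],
)

```text
time_s: 24.85
eef_pos: [571.5, -8.5, 31.2]
orientation: [[0.972, 0.235, -0.008], [0.235, -0.972, -0.002], [-0.009, -0.0, -1.0]]
wrist_force: [-9.6, -3.5, 4.3]
finger_gap: 60.3
grip_force: 5.0
```

```bash
cat >> f.py <<'E'
s=sense()
P=pose('wrist'); C=cloud('wrist',d,P)
m=np.isfinite(d)&(d>0)
Q=(C[...,:2]-j); jx=Q@X; jy=Q@Y; Z=C[...,2]
# plate top: z~51, between jig x 60..110, |jy|20..65
a=(Z>46)&(Z<56)&m&(jx>70)&(jx<108)&(abs(jy)>25)&(abs(jy)<65)
print('plate top jx pct',np.percentile(jx[a],[2,50,98]))
r=(Z>30)&(Z<37)&m&(jx<100)&(jx>10)&(jy>-95)&(jy<60)
for lo in(-90,-50,-10,30):
    q=r&(jy>lo)&(jy<lo+20); b=a&(jy>lo)&(jy<lo+20); print(lo,'rail far',np.percentile(jx[q],99).round(1),'plate near',np.percentile(jx[b],3).round(1) if b.any() else '')
E
python3 f.py
```

```text
F jig -9.930900446746119 -2.510246198931745 4.8074513404813715
jig xy 20.900225068541133 -14.667759304739386 Fx -9.077489126139998
t 25.05 tcp [571.5  -8.5  31.1] yang -76.4 j6 71.4 F [-8.3 -4.3  4.8] gap 59.8 | yaw -0.0 shift [ 4.1  0.3 -0.9]
plate top jx pct [81.73916612 87.81923687 93.4157785 ]
-90 rail far 81.2 plate near 
-50 rail far 99.0 plate near 82.0
-10 rail far 77.5 plate near 
30 rail far 99.3 plate near 81.8
```

Emit:
play_rows(
  commands=[
    [0.06,0.001,0,-0.0004,0],
    [0.06,0.001,0,0,0],
    [0.06,0.001,0,0,0],
    [0.06,0.001,0,0,0],
    [0.06,0.001,0,0,0],
    [0.06,0.001,0,0,0],
    [0.06,0,0,0,0],
    [0.06,0,0,0,0],
    [0.06,0,0,0,0],
  ],
)

```text
time_s: 25.95
eef_pos: [574.5, -7.8, 31.1]
orientation: [[0.972, 0.236, -0.015], [0.236, -0.972, -0.002], [-0.015, -0.001, -1.0]]
wrist_force: [-13.5, -8.6, 8.7]
finger_gap: 60.3
grip_force: 7.9
```

```bash
python3 f.py; python3 -c "
import cv2
a=cv2.imread('pics/w7.png'); cv2.imwrite('pics/w8.png',a)"
```

```text
F jig -15.163194586672885 -3.94254915407116 8.796805871544217
jig xy 23.99218151236775 -14.684753294549655 Fx -16.13355366417808
t 26.15 tcp [574.5  -7.8  31.1] yang -76.4 j6 71.6 F [-15.1  -6.2   9. ] gap 60.2 | yaw 0.0 shift [ 1.   0.3 -0.9]
plate top jx pct [84.77959743 90.81165    96.37966742]
-90 rail far 84.3 plate near 
-50 rail far 99.0 plate near 85.0
-10 rail far 80.1 plate near 
30 rail far 99.2 plate near 84.8
```

View pics/w8.png

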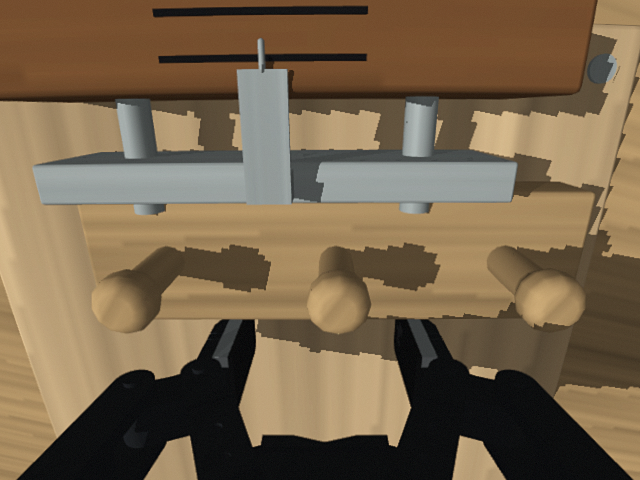

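The pointer tip at (261,39) stands between the gauge lines at rows 58 and 12, about 10 mm of travel. The rail is square and flat, so I hold it there.

Emit:
play_rows(
  commands=[
    [0.06,0,0,0,0],
    [0.06,0,0,0,0],
    [0.06,0,0,0,0],
    [0.06,0,0,0,0],
    [0.06,0,0,0,0],
    [0.06,0,0,0,0],
    [0.06,0,0,0,0],
    [0.06,0,0,0,0],
    [0.06,0,0,0,0],
    [0.06,0,0,0,0],
  ],
)

```text
time_s: 27.15
eef_pos: [574.5, -7.8, 31.2]
orientation: [[0.972, 0.236, -0.015], [0.236, -0.972, -0.002], [-0.015, -0.001, -1.0]]
wrist_force: [-13.3, -7.6, 9.6]
finger_gap: 60.3
grip_force: 7.9
```

Emit:
play_rows(
  commands=[
    [0.06,0,0,0,0],
    [0.06,0,0,0,0],
    [0.06,0,0,0,0],
    [0.06,0,0,0,0],
    [0.06,0,0,0,0],
    [0.06,0,0,0,0],
    [0.06,0,0,0,0],
    [0.06,0,0,0,0],
    [0.06,0,0,0,0],
    [0.06,0,0,0,0],
  ],
)

```text
time_s: 28.15
eef_pos: [574.5, -7.8, 31.2]
orientation: [[0.972, 0.236, -0.015], [0.236, -0.972, -0.003], [-0.015, -0.001, -1.0]]
wrist_force: [-14.3, -8.3, 8.8]
finger_gap: 60.1
grip_force: 7.9
```

```bash
python3 f.py && python3 -c "
from plant import ctrl; print(ctrl.job_done())"
```

```text
F jig -16.00111889160168 -3.9038211952022506 8.630483910710124
jig xy 24.021510670532447 -14.678050020950042 Fx -15.309010920475489
t 28.35 tcp [574.5  -7.8  31.2] yang -76.4 j6 71.6 F [-13.8  -8.2   9.2] gap 60.1 | yaw 0.0 shift [ 1.   0.3 -0.9]
plate top jx pct [84.83100296 90.84996377 96.41307415]
-90 rail far 84.4 plate near 
-50 rail far 99.0 plate near 85.1
-10 rail far 80.1 plate near 
30 rail far 99.1 plate near 84.8
the job is handed in; nothing more can be done
None
```

The job is handed in (no verdict came back): the spoon is in the tray, the knob is in the tin, and the rail is held flat and square against the stop with the pointer between the gauge lines, at about 10 mm (10 N).

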